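# Open the counter jar in the one-handed jar holder

### The job

Get the jar of game counters open: push the open tray of the wooden jar holder fully home until it snaps into its catch, so that the black cheeks brace the jar, and only then unscrew the tight blue cap anticlockwise (seen from above) until its thread lets go, with the jar staying seated in the tray. Finish while still holding the cap in the gripper, level and still, directly over the open jar with its lower edge a finger's breadth or two (1 to 3 cm) clear of the mouth: do not put it down or let go. Leave the tray home and do not disturb the other things on the table.

Things in the scene. Friction and masses are not known exactly. Their poses are not given: they have to be found in the camera images.
- holder: Jar holder fixed to the table: pale oak frame 150 x 124 x 74 mm (x, y, z), open at its front (-x) and top, with two smooth black nylon cheeks inside, faces 26.5 mm either side of its x axis, flared towards the front. Nothing of it is above 74 mm. Origin: on the table below the middle of the tray's jar slot when the tray is home. x points front to back (the way the tray goes home), z up.
- tray (a joint): Dark wood sliding tray of the holder: metres it stands open along the holder's -x; 0 = home, at its stop. Starts 0.066 to 0.082 open. Friction about 2 N, a little more as the flared cheeks turn the jar square; the last 11 mm cross a sprung ball catch (about 5 N) that snaps the tray home from 5 mm and keeps it there. 20 N is plenty.
- tray_front (a point): Middle of the outer (-x) face of the tray's upright front panel, 55 mm above the table: push here along the holder's +x. The panel is 12 mm thick, 112 mm wide and reaches from 10 to 74 mm above the table; its outer face is 82 mm in front of the middle of the jar's slot.
- jar: Loose clear jar of counters, 0.55 kg. Round foot (48 mm across, 12 mm high) in a slot of the tray 51 mm wide, 66 mm long (so it can slide 9 mm to and fro), underside 18 mm above the table; it spins freely while the tray is out. Square body 50 x 50 mm from 12 to 62 mm, neck 38 mm across with three thread ribs (46 mm across) up to 78 mm. Origin: centre of its underside, z up, x and y square to its faces.
- jar_mouth (a point): On the jar's axis 86 mm above its underside: middle of the open mouth, level with the top of the sprung rubber seal ring (35 mm across) when the cap is off.
- cap: Loose blue screw cap, 0.07 kg, 36 mm high: ribbed grip 58 mm across over its upper 18 mm, skirt 54 mm across below, white dash on top along its own +x. Origin: centre of its lower edge, z up. Starts screwed tight, origin about 65 mm above the jar's underside (83 mm above the table). The seal holds it where it is if let go part-way.
- cap_grip (a point): On the cap's axis 27 mm above its lower edge: mid-height of the ribbed grip. Right-hand thread: loosens anticlockwise from above, climbs 3.6 mm per rad. About 0.5 Nm at first, easy after about 1 rad, free of the thread 1.5 to 2.1 rad from the start; up to 0.8 rad too far does no harm. Then it lifts straight off; pulled up earlier, it takes the jar with it.
- pill_organizer: Bystander: pale blue weekly pill organizer, 36 x 180 x 23 mm, long along its y. Origin: centre of its underside.
- mug: Bystander: white mug, 80 mm across, 92 mm high. Origin: centre of its underside.
- card_pack: Bystander: red pack of cards, 90 x 63 x 18 mm. Origin: centre of its underside.
- domino0: Bystander: ivory domino lying flat, 50 x 25 x 9 mm. Origin: centre of its underside.
- domino1: Bystander: ivory domino lying flat, 50 x 25 x 9 mm. Origin: centre of its underside.
- domino2: Bystander: ivory domino lying flat, 50 x 25 x 9 mm. Origin: centre of its underside.
Things that resemble listed ones, but are neither listed nor needed, are in the scene too. What is meant by the cap is not green or orange, and is the smaller of those in its own colour.

How it is judged:
On the way, in this order (a step that is already met when the one before it is completed fails the run):
1. the tray is home in its catch (open less than 3 mm) with the cap still screwed on the jar (value of joint tray below 0.003 m and z of cap in the frame of jar below 0.068 m), for 0.2 s.
2. the cap has come off the thread, upward, with the tray home and the jar seated (z of cap in the frame of jar_mouth between 0.001 and 0.06 m and value of joint tray below 0.005 m and height (world z) of jar below 0.022 m), for 0.1 s.
At the end, for the whole second after the job is handed in: The cap is held between the fingers, level within 0.2 rad and still, its lower edge 4 to 45 mm above the jar's mouth and within 20 mm of its axis, touching neither the jar nor the holder; the tray is home (less than 5 mm open) and the jar stands upright in the tray's slot (lifted less than 4 mm) (z of cap in the frame of jar_mouth between 0.004 and 0.045 m and horizontal distance between cap and jar_mouth below 0.02 m and angle between cap's own z axis and vertical below 0.2 rad and linear speed of cap below 0.02 m/s and contact force between the fingers and cap above 2 N and contact force between cap and jar below 0.1 N and contact force between cap and holder below 0.1 N and value of joint tray below 0.005 m and height (world z) of jar below 0.022 m and angle between jar's own z axis and vertical below 0.1 rad); the arm keeps its last pose, push and grip.
It fails at once if the jar is lifted 10 mm or tipped (height (world z) of jar above 0.028 m or angle between jar's own z axis and vertical above 0.3 rad).
It fails at once if another thing on the table is pushed more than 3 cm (distance of any of domino0, domino1, domino2, pill_organizer, mug, card_pack from where it was at the start of the episode above 0.03 m).
It also fails if it takes over 58 s, if anything falls off the work surface, if the arm or the gripper's body presses on something with over 40 N, if the wrist force passes 120 N, or if a joint passes its speed limit or range.

### The arm

A 7-joint arm with a two-finger parallel gripper is mounted at the origin on the work surface. World frame = base frame: x ahead of the robot, y to its left, z up, the work surface at z = 0. Lengths are in m, angles in rad, forces in N, time in s.
With the tool pointing down it reaches from about 0.425 to 0.95 m from the base axis. Payload 4.7 kg.
Tool frame: the origin (TCP) lies on the centre line of the jaws, within the pads' length; the fingertips stand 22 mm ahead of it and the grasp point (between the pads) lies 3 mm ahead of it; z points along the fingers, y is the line along which they close (so a half turn about z gives the same grasp; the last joint's range is limited). The gripper opens to 85 mm and grips with 20 to 120 N. Pads are 22 mm wide; open, the fingers measure 114 mm over their backs; the gripper's body (76 mm by 85 mm) begins 54 mm behind the grasp point. The pads swing forward as they close: fully open they stand 13 mm farther back than shut.
Start: joints at [1.119, 0.469, -0.049, 1.532, 0.024, 1.141, -0.082], TCP at [0.277, -0.616, 0.229] pointing down, gripper open.
Joint ranges: [-2.59, 2.59], [-0.33, 1.99], [-1.39, 1.29], [0.1, 2.45], [-1.04, 4.18], [0.21, 1.99], [-2.66, 2.66]. Speed limits (rad/s): [2.57, 2.57, 3.14, 3.14, 3.14, 3.14, 3.14].

### API

Orientations are given as a unit quaternion [w, x, y, z].
In Python, from workcell import manip gives the robot as it stands. The module is installed in compiled form; this text tells all that it offers.
- The arm moves only by the tool move_arm, never from a script. Its argument "deltas" is a list that holds one entry, the list of rows, each a list of 7 numbers: the shift along the tool's x, y, z in m, then the turn, a rotation vector about the tool's x, y, z in rad, then the closure in counts, from 0 (fully open) to 255 (shut). A call has 1 to 20 rows; each row is the pose to reach, as a shift and turn from the pose commanded when the call began, along the tool's axes at that moment; what a row does not reach only later rows make up. A row lasts 1/12 s, in which the tool goes at most 41.7 mm and 7.16 degrees, less where a joint would pass 70% of its speed; a pose out of reach is approached as far as the arm can. A call with a gripper value outside its range is refused whole. The fingers move at their own pace and stop on an object; "newtons" is the grip in N (left out, the last holds). Time passes only in rows, so rows that repeat a pose let the fingers close. It gives the time, the measured TCP pose, the force, the opening and the grip force at its end, in the units of the state.
- manip.get_state(): the state, without advancing time (a new reading comes with each control period).
- manip.capture(name): name is "side" or "top"; returns a dict with "img" (480x640x3 uint8, red, green, blue), "fov_y" (degrees; the focal length in pixels is half the picture's height over the tangent of half this angle, whatever the lens; pixels are square), "cx", "cy" (the principal point, pixels), "rvec" (rotation vector, rad) and "tvec" (3), from world to camera coordinates, as OpenCV has them. Camera axes: x right, y down, z forward; pixel columns grow to the right and rows downward; lengths in m; the calibration is good to about 2 mm. A picture is of the moment at which its call begins. There is no depth.
- manip.finish_job(): hands the job in; it is judged then, once.
Trained networks look in the newest picture that a camera, given by its name, has taken for a name from the list of things; names that differ only in an ending like _2 or _b are one class to them, and where a whole thing is asked for, a point or a joint stands for the part that bears it (a point fixed in the world has none). Each returns a list of dicts, best first, with "score" (0 to 1); they miss things now and then, are a little off and sometimes report something else, mostly with a low value. They report only what shows in the picture. A call takes as long as a camera call. They do not tell look-alikes from the thing itself.
- manip.find_in(camera, query): "box" ([left, top, right, bottom] in pixels, round what is visible of it).
The state is a dict: "time_s": time; "q": joint angles; "joint_velocities": joint speeds; "effort": joint torques, N m; "tcp_pos": TCP position; "tcp_rot": TCP orientation; "ft_force": force on the tool from outside, world axes, zero at the start; "ft_torque": the same for the moment, N m; "finger_gap": finger opening in m; "grasp_force": force on a finger pad.
Only numpy, scipy, OpenCV 4.12 (cv2) and the standard library are available. Lean on these libraries where they do the work, as an engineer would, in place of code of your own. Each camera call takes 0.05 s, during which the arm holds its last target. There are 200 camera calls.

## Working session

There is one attempt and no reset: what is moved stays moved. The work goes in short steps, Python scripts to look and compute and a tool call to move; the robot and the scene stay as the last step left them, time stands still between calls to the robot, and variables do not carry over. Pictures are saved under pics/ and viewed, at most 10 in all, crops included, and the job is handed in when it is done.

Besides the shell and the picture viewer there is one more tool, called after "Emit:" by a JSON object that holds its "fn" and its "kwargs", one argument or row to a line. move_arm: Moves the arm, as the interface text tells. Its arguments: {"type":"object","properties":{"deltas":{"type":"array","items":{"type":"array","items":{"type":"array","items":{"type":"number"}}}},"newtons":{"type":"number"}},"required":["deltas"]}

```bash
mkdir -p pics
cat > h.py <<'E'
import numpy as np, cv2, json
from workcell import manip
from scipy.spatial.transform import Rotation as R
def cap(n,save=None):
    c=manip.capture(n)
    if save: cv2.imwrite(f'pics/{save}.png',c['img'][:,:,::-1])
    f=240/np.tan(np.radians(c['fov_y'])/2)
    c['K']=np.array([[f,0,c['cx']],[0,f,c['cy']],[0,0,1]]); return c
def onplane(c,uv,z):
    Rm=cv2.Rodrigues(np.array(c['rvec'],float))[0]; t=np.array(c['tvec'],float).ravel()
    o=-Rm.T@t; d=Rm.T@np.linalg.inv(c['K'])@np.array([*uv,1.])
    return o+d*(z-o[2])/d[2]
def proj(c,P):
    return cv2.projectPoints(np.array(P,float).reshape(-1,3),np.array(c['rvec'],float),np.array(c['tvec'],float),c['K'],None)[0].reshape(-1,2)
E
python3 - <<'E'
from h import *
np.set_printoptions(precision=3,suppress=True)
ims={}
for n in('side','top'):
    c=cap(n,n+'0')
    Rm=cv2.Rodrigues(np.array(c['rvec'],float))[0]; print(n,c['K'][0,0],'cam',-Rm.T@np.array(c['tvec']).ravel(), 'fwd',Rm[2])
    for q in('holder','tray','jar','cap','mug','pill_organizer','card_pack','domino0'):
        print(q,[(round(d['score'],2),[round(x) for x in d['box']]) for d in manip.find_in(n,q)])
s=manip.get_state();print(s)
E
```

```text
side 448.8733595623446 cam [0.432 0.686 0.806] fwd [ 0.081 -0.674 -0.734]
holder [(0.68, [261, 178, 364, 242])]
tray [(0.77, [315, 192, 362, 242])]
jar [(0.62, [312, 196, 337, 223]), (0.25, [287, 135, 323, 180])]
cap [(0.92, [380, 229, 413, 268]), (0.91, [311, 181, 339, 206]), (0.67, [372, 183, 394, 208]), (0.65, [312, 241, 343, 285])]
mug [(0.94, [287, 136, 322, 179])]
pill_organizer [(0.93, [361, 142, 380, 181])]
card_pack [(0.78, [243, 371, 297, 412])]
domino0 [(0.84, [283, 453, 310, 480]), (0.7, [260, 178, 364, 241]), (0.59, [368, 365, 383, 399]), (0.58, [345, 406, 361, 440]), (0.3, [312, 180, 336, 199])]
top 477.51322964141684 cam [0.471 0.044 1.073] fwd [ 0.041  0.016 -0.999]
holder [(0.64, [364, 162, 444, 282]), (0.49, [199, 286, 218, 307]), (0.29, [176, 189, 210, 233])]
tray [(0.86, [368, 216, 422, 279])]
jar [(0.62, [382, 223, 391, 246])]
cap [(0.86, [337, 297, 371, 336]), (0.85, [387, 221, 419, 248]), (0.59, [311, 226, 348, 266]), (0.56, [424, 288, 459, 316])]
mug [(0.64, [471, 179, 524, 230]), (0.37, [366, 216, 422, 283])]
pill_organizer [(0.6, [466, 274, 555, 297]), (0.52, [387, 221, 419, 249])]
card_pack [(0.85, [174, 190, 208, 231])]
domino0 [(0.69, [388, 220, 419, 248]), (0.63, [162, 274, 186, 282]), (0.6, [198, 286, 219, 307]), (0.56, [120, 233, 147, 243]), (0.44, [467, 272, 555, 295])]
{'time_s': 0.9, 'q': array([ 1.119,  0.469, -0.049,  1.533,  0.024,  1.141, -0.082]), 'joint_velocities': array([ 0.002,  0.001, -0.   , -0.   , -0.001, -0.001, -0.001]), 'effort': array([  0.001, -51.015,  -0.047, -23.801,   0.011,   0.001,  -0.   ]), 'tcp_pos': array([ 0.277, -0.616,  0.229]), 'tcp_rot': array([0.   , 0.978, 0.21 , 0.   ]), 'ft_force': array([ 0.427, -0.21 ,  1.018]), 'ft_torque': array([-0.001,  0.006,  0.001]), 'grasp_force': 0.0, 'finger_gap': 0.08544621513065648}
```

View pics/top0.png

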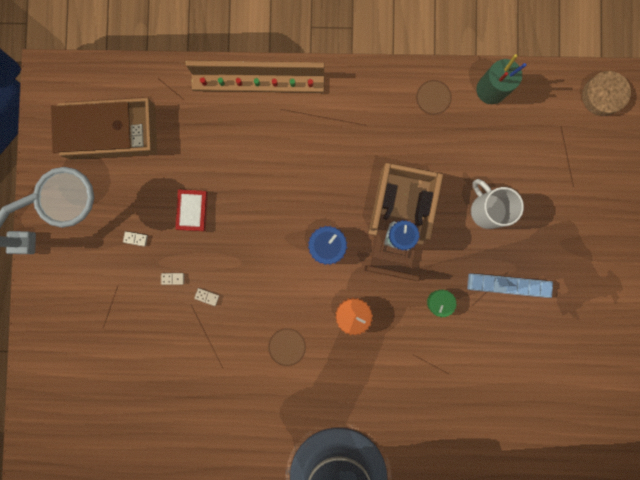

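View pics/side0.png

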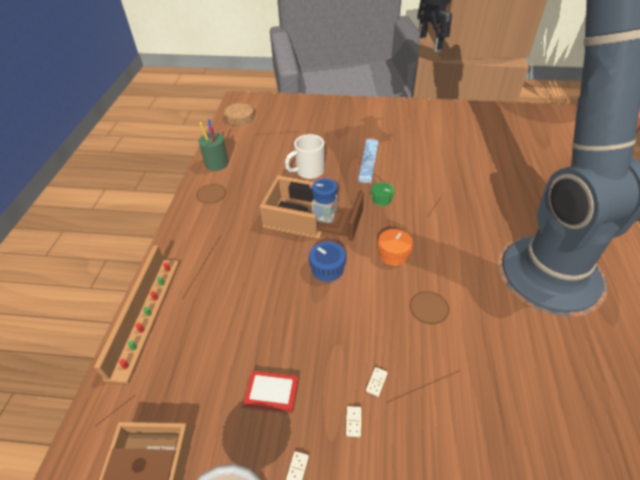

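The top view shows these cap candidates: small blue at (403,235) on the jar, large blue at (327,245), orange at (353,317) and green at (441,303). I choose the one at (403,235): it is the smaller blue and sits on the jar. The holder's front panel is near (393,272) and its back wall near (413,171).

Run:
```python
from h import *
np.set_printoptions(precision=4,suppress=True)
c=cap('top');s=cap('side')
def blue(c,box):
    l,t,r,b=box; hsv=cv2.cvtColor(c['img'][t:b,l:r],cv2.COLOR_RGB2HSV)
    m=cv2.inRange(hsv,(100,120,50),(125,255,255)); n,lab,st,ce=cv2.connectedComponentsWithStats(m)
    i=1+np.argmax(st[1:,4]); pts=np.argwhere(lab==i)[:,::-1]+[l,t]
    return cv2.minEnclosingCircle(pts.astype(np.float32)),st[i],ce[i]+[l,t]
for b in((384,215,424,255),(302,220,352,270)):
    q=blue(c,b);print(q, onplane(c,q[0][0],.119))
# white dash on small cap
a=cv2.resize(c['img'][155:290,355:455],None,fx=4.4,fy=4.4,interpolation=cv2.INTER_CUBIC)
b=cv2.resize(s['img'][165:260,250:375],None,fx=2.7,fy=2.7,interpolation=cv2.INTER_CUBIC)
b=cv2.copyMakeBorder(b,0,a.shape[0]-b.shape[0],0,0,cv2.BORDER_CONSTANT)
cv2.imwrite('pics/crop.png',np.hstack([a,b])[:,:,::-1]); print(a.shape,b.shape)
```

```text
(((403.7654724121094, 234.71681213378906), 14.416546821594238), array([  6,   6,  29,  29, 593], dtype=int32), array([403.5919, 235.2192])) [ 0.5293 -0.1168  0.119 ]
(((327.0531921386719, 244.87234497070312), 18.482921600341797), array([  7,   7,  37,  37, 986], dtype=int32), array([326.9189, 245.1582])) [0.5059 0.0358 0.119 ]
(594, 440, 3) (594, 338, 3)
```

View pics/crop.png

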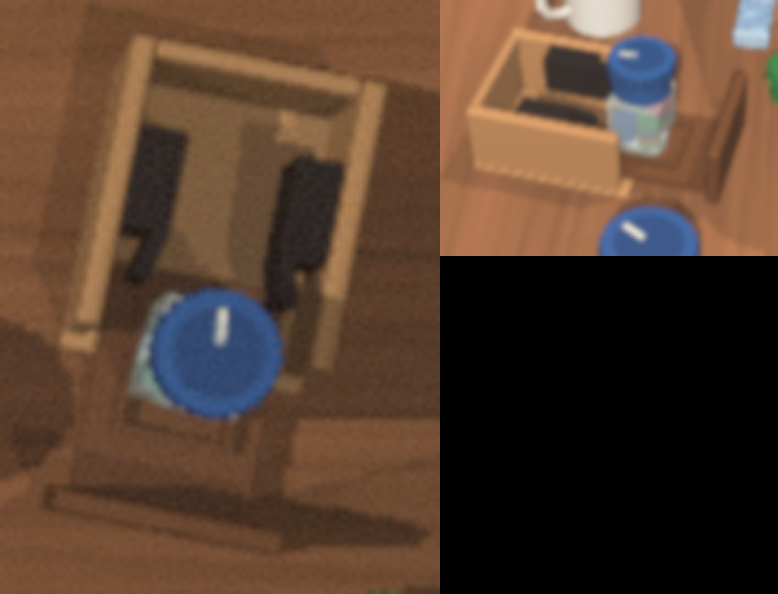

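The crop confirms the small blue cap on the clear jar (crop (217,350)), with its dash pointing to image-up. The holder's top corners are at crop (137,38), (384,82), (63,345) and (328,370). The tray panel's top outer edge runs from (45,503) to (280,550).

Run:
```python
from h import *
from scipy.optimize import least_squares
np.set_printoptions(precision=4,suppress=True)
c=cap('top')
px=lambda p:(np.array(p)+.5)/4.4-.5+np.array([355,155])
W=lambda p,z=.074:onplane(c,px(p),z)[:2]
P=np.array([W(p) for p in((137,38),(384,82),(63,345),(328,370))]); F=np.array([W(p) for p in((45,503),(280,550))])
print(P,F, np.linalg.norm(P[0]-P[1]),np.linalg.norm(P[0]-P[2]),np.linalg.norm(P[1]-P[3]),np.linalg.norm(F[0]-F[1]))
M=np.array([(.08,.062),(.08,-.062),(-.07,.062),(-.07,-.062)])
def rot(a):return np.array([[np.cos(a),-np.sin(a)],[np.sin(a),np.cos(a)]])
def f(v):
    r=[]
    H=M@rot(v[2]).T+v[:2]; r+=list((H-P).ravel()*[1,1,1,1,1,1,.5,.5])
    T=np.array([(-.082-v[3],.056),(-.082-v[3],-.056)])@rot(v[2]).T+v[:2]; r+=list((T-F).ravel())
    return r
s=least_squares(f,[.6,-.12,-.15,.07]);v=s.x;print(v,np.array(s.fun))
o=v[:2];Rm=rot(v[2])
print('panel mid',o+Rm@[-.082-v[3],0],'cap in holder',Rm.T@(np.array([.5293,-.1168])-o))
print('dirs',Rm[:,0])
st=manip.get_state(); print(R.from_quat(np.roll(st['tcp_rot'],-1)).as_matrix(), st['ft_force'])
```

```text
[[ 0.6819 -0.0846]
 [ 0.6629 -0.2024]
 [ 0.5342 -0.0517]
 [ 0.5248 -0.1774]] [[ 0.459  -0.0444]
 [ 0.4391 -0.1558]] 0.1193750713022611 0.1513606941483755 0.14030897875287804 0.11308113557626912
[ 0.5941 -0.1275 -0.1828  0.0656] [ 0.0021  0.0035 -0.0014 -0.0006  0.0023 -0.0021 -0.0054  0.0008  0.0002
 -0.0012 -0.0004 -0.    ]
panel mid [ 0.4489 -0.1007] cap in holder [-0.0656 -0.0012]
dirs [ 0.9833 -0.1818]
[[ 0.9119  0.4103  0.    ]
 [ 0.4103 -0.9119 -0.    ]
 [ 0.      0.     -1.    ]] [ 0.0346 -0.4249 -0.4554]
```

The cap is confirmed. Next I move to in front of the tray panel with closed fingers, aligned with the holder's x axis.

Emit:
{"fn": "move_arm", "kwargs": {
  "deltas": [
    [[0.021, -0.026, 0, 0, 0, 0.038, 255], [0.043, -0.052, 0, 0, 0, 0.076, 255], [0.064, -0.078, 0, 0, 0, 0.114, 255], [0.086, -0.104, 0, 0, 0, 0.152, 255], [0.107, -0.13, 0, 0, 0, 0.19, 255], [0.128, -0.157, 0, 0, 0, 0.228, 255], [0.15, -0.183, 0, 0, 0, 0.266, 255], [0.171, -0.209, 0, 0, 0, 0.303, 255], [0.192, -0.235, 0, 0, 0, 0.341, 255], [0.214, -0.261, 0, 0, 0, 0.379, 255], [0.235, -0.287, 0, 0, 0, 0.417, 255], [0.256, -0.313, 0, 0, 0, 0.455, 255], [0.278, -0.339, 0, 0, 0, 0.493, 255], [0.299, -0.365, 0, 0, 0, 0.531, 255], [0.321, -0.391, 0, 0, 0, 0.569, 255], [0.342, -0.4175, 0, 0, 0, 0.606, 255], [0.342, -0.4175, 0, 0, 0, 0.606, 255], [0.342, -0.4175, 0, 0, 0, 0.606, 255]]
  ],
  "newtons": 40
}}

```text
time_s: 2.55
tcp_pos: [0.4181, -0.0928, 0.2289]
tcp_rot: [0.0, 0.996, -0.089, 0.0]
ft_force: [1.1, -0.3, 0.3]
finger_gap: -0.0001
grasp_force: 0.0
```

Emit:
{"fn": "move_arm", "kwargs": {
  "deltas": [
    [[0, 0.002, 0.03, 0, 0, 0, 255], [0, 0.002, 0.06, 0, 0, 0, 255], [0, 0.002, 0.09, 0, 0, 0, 255], [0, 0.002, 0.12, 0, 0, 0, 255], [0, 0.002, 0.14, 0, 0, 0, 255], [0, 0.002, 0.154, 0, 0, 0, 255], [0, 0.002, 0.154, 0, 0, 0, 255], [0, 0.002, 0.154, 0, 0, 0, 255]]
  ]
}}

```text
time_s: 3.22
tcp_pos: [0.4168, -0.0975, 0.0742]
tcp_rot: [0.0, 0.996, -0.092, -0.001]
ft_force: [0.4, -0.2, 0.2]
finger_gap: -0.0003
grasp_force: 0.0
```

Run:
```python
from h import *
print(manip.get_state()); s=cap('side'); c=cap('top')
a=cv2.resize(c['img'][155:315,340:460],None,fx=3.2,fy=3.2); b=cv2.resize(s['img'][130:270,250:400],None,fx=2.7,fy=2.7)
b=cv2.copyMakeBorder(b,0,a.shape[0]-b.shape[0],0,0,cv2.BORDER_CONSTANT)
cv2.imwrite('pics/c1.png',np.hstack([a,b])[:,:,::-1])
```

```text
{'time_s': 3.2167, 'q': array([ 0.38640637,  0.31359651, -0.29795795,  2.22880104,  0.15701282,
        0.61949729, -1.78175703]), 'joint_velocities': array([ 2.34062703e-03, -3.28700175e-02, -1.09506615e-02, -1.98393515e-02,
       -2.16533167e-03,  1.69451617e-05, -2.32794180e-03]), 'effort': array([-5.88935916e-02, -3.15517581e+01, -1.41810793e+00, -1.43593463e+01,
        2.41561438e-02,  1.32914999e-02, -1.05502343e-02]), 'tcp_pos': array([ 0.41675216, -0.09745931,  0.07421292]), 'tcp_rot': array([ 1.08816735e-04,  9.95732547e-01, -9.22829313e-02, -7.37918423e-04]), 'ft_force': array([ 0.37422329, -0.23108667,  0.16652658]), 'ft_torque': array([-0.03437669,  0.00636988, -0.00062082]), 'grasp_force': 0.0, 'finger_gap': -0.00032060341766471003}
```

View pics/c1.png

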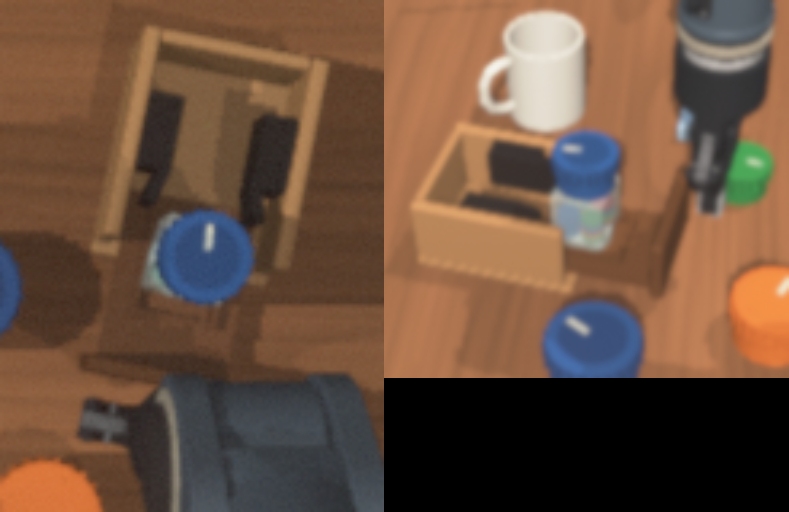

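The fingers stand just in front of the panel (crop (100,420)), level with its upper part, and the green cap is clear behind them. Now I push.

Emit:
{"fn": "move_arm", "kwargs": {
  "deltas": [
    [[0.01, 0, 0, 0, 0, 0, 255], [0.018, 0, 0, 0, 0, 0, 255], [0.023, 0, 0, 0, 0, 0, 255], [0.028, 0, 0, 0, 0, 0, 255], [0.033, 0, 0, 0, 0, 0, 255], [0.038, 0, 0, 0, 0, 0, 255], [0.043, 0, 0, 0, 0, 0, 255], [0.047, 0, 0, 0, 0, 0, 255], [0.051, 0, 0, 0, 0, 0, 255], [0.055, 0, 0, 0, 0, 0, 255], [0.059, 0, 0, 0, 0, 0, 255], [0.063, 0, 0, 0, 0, 0, 255], [0.067, 0, 0, 0, 0, 0, 255], [0.07, 0, 0, 0, 0, 0, 255], [0.073, 0, 0, 0, 0, 0, 255], [0.073, 0, 0, 0, 0, 0, 255]]
  ]
}}

```text
time_s: 4.65
tcp_pos: [0.4892, -0.1099, 0.0744]
tcp_rot: [0.0, 0.996, -0.092, -0.0]
ft_force: [-0.6, 0.1, -0.2]
finger_gap: -0.0
grasp_force: 0.0
```

Emit:
{"fn": "move_arm", "kwargs": {
  "deltas": [
    [[0.003, 0, 0, 0, 0, 0, 255], [0.005, 0, 0, 0, 0, 0, 255], [0.007, 0, 0, 0, 0, 0, 255], [0.009, 0, 0, 0, 0, 0, 255], [0.01, 0, 0, 0, 0, 0, 255], [0.011, 0, 0, 0, 0, 0, 255]]
  ]
}}

```text
time_s: 5.15
tcp_pos: [0.4999, -0.1118, 0.0745]
tcp_rot: [0.0, 0.996, -0.091, 0.0]
ft_force: [-1.7, -0.4, 1.4]
finger_gap: 0.0002
grasp_force: 0.0
```

Run:
```python
from h import *
s=cap('side'); c=cap('top')
a=cv2.resize(c['img'][155:315,340:460],None,fx=3.2,fy=3.2); b=cv2.resize(s['img'][130:270,250:400],None,fx=2.7,fy=2.7)
b=cv2.copyMakeBorder(b,0,a.shape[0]-b.shape[0],0,0,cv2.BORDER_CONSTANT)
cv2.imwrite('pics/c2.png',np.hstack([a,b])[:,:,::-1])
```

```text
(no output)
```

View pics/c2.png

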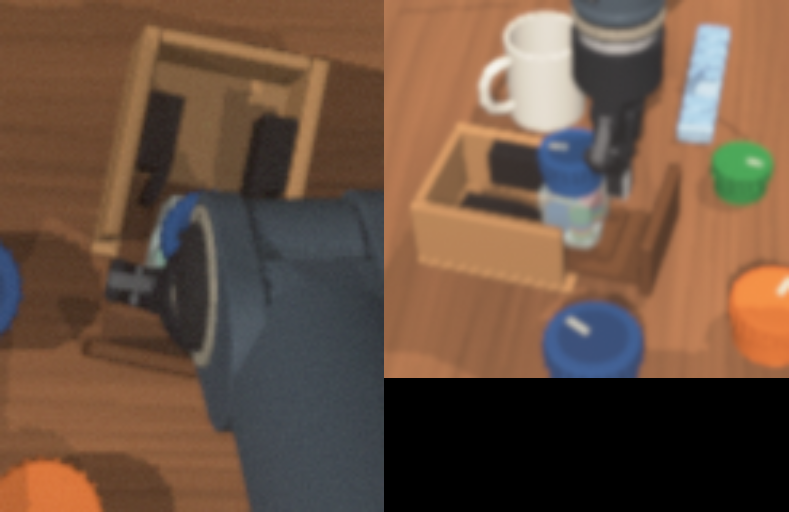

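The fingers passed over the panel: in crop 2 it stands at right (665,230), moved only about 1 cm. They now touch the jar and cap. I'll check the geometry before going on.

Run:
```python
from h import *
np.set_printoptions(precision=4,suppress=True)
s=cap('side'); c=cap('top'); st=manip.get_state(); print(st['tcp_pos'],st['ft_force'])
for z in(.03,.0525,.075,.095): 
    p=[.4999,-.1118,z]; u=proj(s,[p])[0];t=proj(c,[p])[0]
    print(z,'side crop',(u-[250,130])*2.7+[384,0],'top crop',(t-[340,155])*3.2)
o=np.array([.5941,-.1275]);a=-.183
Rm=np.array([[np.cos(a),-np.sin(a)],[np.sin(a),np.cos(a)]])
for op in(.066,.05):
  for y in(.056,-.056):
    for z in(.01,.074):
      w=[*(o+Rm@[-.082-op,y]),z]; print(op,y,z,'side',(proj(s,[w])[0]-[250,130])*2.7+[384,0],'top',(proj(c,[w])[0]-[340,155])*3.2)
```

```text
[ 0.4997 -0.1117  0.0744] [-0.9467  0.3232 -1.4348]
0.03 side crop [616.3773 230.5237] top crop [173.8141 305.6632]
0.0525 side crop [616.428  212.6346] top crop [178.8969 304.8208]
0.075 side crop [616.4801 194.1981] top crop [184.2091 303.9403]
0.095 side crop [616.5279 177.3298] top crop [189.1365 303.1237]
0.066 0.056 0.01 side [655.9143 301.1695] top [ 72.8452 363.669 ]
0.066 0.056 0.074 side [657.8668 250.3552] top [ 81.1433 364.9425]
0.066 -0.056 0.01 side [684.8332 217.5473] top [231.6612 396.5481]
0.066 -0.056 0.074 side [687.8872 166.5151] top [250.2002 399.9406]
0.05 0.056 0.01 side [638.5261 297.6282] top [ 77.4316 341.0693]
0.05 0.056 0.074 side [639.6835 246.812 ] top [ 86.0189 340.8925]
0.05 -0.056 0.01 side [668.4565 214.4628] top [236.1697 373.8748]
0.05 -0.056 0.074 side [670.8072 163.4489] top [254.9877 375.8072]
```

Run:
```python
from h import *
s=cap('side'); a=cv2.resize(s['img'][120:240,280:400],None,fx=5,fy=5,interpolation=cv2.INTER_CUBIC)
for z in(.0525,.0745,.125):
    u=(proj(s,[[.4999,-.1118,z]])[0]-[280,120])*5; cv2.drawMarker(a,tuple(int(x) for x in u),(255,255,0),0,8)
cv2.imwrite('pics/c3.png',a[:,:,::-1])
```

```text
(no output)
```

View pics/c3.png

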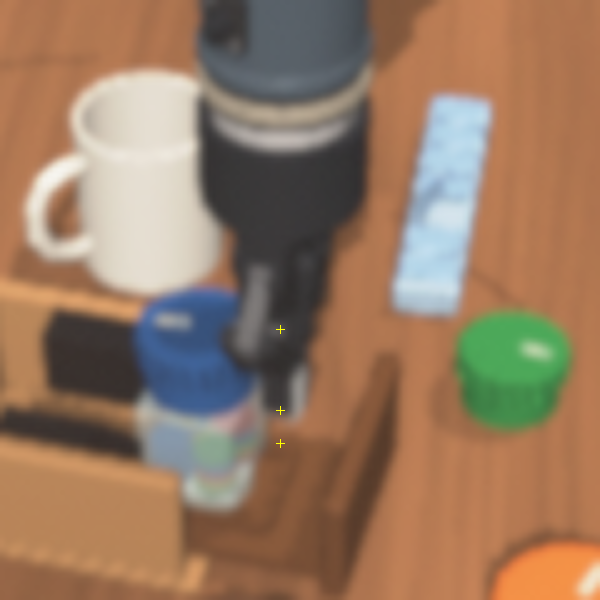

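The crop shows the fingertip's lower end at (285,420). That puts the tips only about 5 mm or less below the reported TCP height, higher than I assumed, so they went over the panel. The jar stands upright. I back off, rise over the panel, come down in front of it and push lower.

Emit:
{"fn": "move_arm", "kwargs": {
  "deltas": [
    [[-0.007, 0, 0, 0, 0, 0, 255], [-0.015, 0, 0, 0, 0, 0, 255], [-0.018, 0, -0.02, 0, 0, 0, 255], [-0.02, 0, -0.04, 0, 0, 0, 255], [-0.04, 0, -0.045, 0, 0, 0, 255], [-0.06, 0, -0.045, 0, 0, 0, 255], [-0.073, 0, -0.035, 0, 0, 0, 255], [-0.073, 0, -0.01, 0, 0, 0, 255], [-0.073, 0, 0.01, 0, 0, 0, 255], [-0.073, 0, 0.025, 0, 0, 0, 255], [-0.073, 0, 0.025, 0, 0, 0, 255], [-0.073, 0, 0.025, 0, 0, 0, 255]]
  ]
}}

```text
time_s: 6.4
tcp_pos: [0.4273, -0.0982, 0.0494]
tcp_rot: [-0.0, 0.996, -0.091, -0.001]
ft_force: [-0.7, 0.8, 0.3]
finger_gap: -0.0002
grasp_force: 0.0
```

Run:
```python
from h import *
s=cap('side');c=cap('top'); a=cv2.resize(s['img'][120:240,280:400],None,fx=4,fy=4,interpolation=cv2.INTER_CUBIC)
t=manip.get_state()['tcp_pos']; print(t)
for z in(-.022,0,.02):
    u=(proj(s,[t+[0,0,z]])[0]-[280,120])*4; cv2.drawMarker(a,tuple(int(x) for x in u),(255,255,0),0,8)
b=cv2.resize(c['img'][200:320,355:430],None,fx=4,fy=4,interpolation=cv2.INTER_CUBIC)
cv2.imwrite('pics/c4.png',np.hstack([a,b])[:,:,::-1])
```

```text
[ 0.42862952 -0.0984908   0.0503859 ]
```

View pics/c4.png

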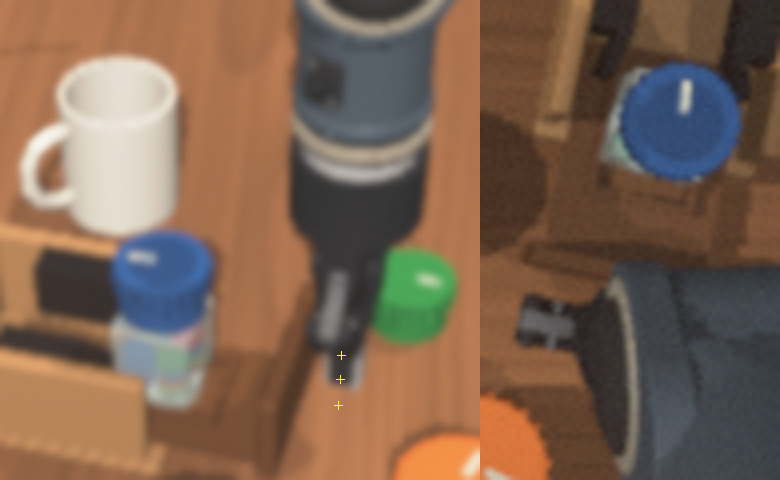

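The fingertip at (345,390) now stands about 2 cm in front of the panel and about 3 cm below its top. I push, watching the force.

Emit:
{"fn": "move_arm", "kwargs": {
  "deltas": [
    [[0.008, 0, 0, 0, 0, 0, 255], [0.014, 0, 0, 0, 0, 0, 255], [0.018, 0, 0, 0, 0, 0, 255], [0.021, 0, 0, 0, 0, 0, 255], [0.024, 0, 0, 0, 0, 0, 255], [0.027, 0, 0, 0, 0, 0, 255], [0.03, 0, 0, 0, 0, 0, 255], [0.033, 0, 0, 0, 0, 0, 255], [0.036, 0, 0, 0, 0, 0, 255], [0.039, 0, 0, 0, 0, 0, 255], [0.042, 0, 0, 0, 0, 0, 255], [0.045, 0, 0, 0, 0, 0, 255]]
  ]
}}

```text
time_s: 7.5
tcp_pos: [0.4724, -0.1067, 0.0494]
tcp_rot: [0.0, 0.996, -0.091, -0.0]
ft_force: [-2.5, -0.4, 0.7]
finger_gap: 0.0001
grasp_force: 1.0
```

Emit:
{"fn": "move_arm", "kwargs": {
  "deltas": [
    [[0.003, 0, 0, 0, 0, 0, 255], [0.006, 0, 0, 0, 0, 0, 255], [0.009, 0, 0, 0, 0, 0, 255], [0.012, 0, 0, 0, 0, 0, 255], [0.015, 0, 0, 0, 0, 0, 255], [0.018, 0, 0, 0, 0, 0, 255], [0.02, 0, 0, 0, 0, 0, 255], [0.022, 0, 0, 0, 0, 0, 255], [0.024, 0, 0, 0, 0, 0, 255]]
  ]
}}

```text
time_s: 8.25
tcp_pos: [0.496, -0.1111, 0.0495]
tcp_rot: [0.0, 0.996, -0.091, -0.0]
ft_force: [-2.5, 1.2, -0.1]
finger_gap: 0.0002
grasp_force: 1.0
```

Emit:
{"fn": "move_arm", "kwargs": {
  "deltas": [
    [[0.002, 0, 0, 0, 0, 0, 255], [0.004, 0, 0, 0, 0, 0, 255], [0.006, 0, 0, 0, 0, 0, 255], [0.008, 0, 0, 0, 0, 0, 255]]
  ]
}}

```text
time_s: 8.58
tcp_pos: [0.5038, -0.1125, 0.0495]
tcp_rot: [0.0, 0.996, -0.091, -0.0]
ft_force: [-1.5, 0.6, -0.9]
finger_gap: -0.0002
grasp_force: 1.1
```

Emit:
{"fn": "move_arm", "kwargs": {
  "deltas": [
    [[0.001, 0, 0, 0, 0, 0, 255], [0.002, 0, 0, 0, 0, 0, 255], [0.003, 0, 0, 0, 0, 0, 255], [0.003, 0, 0, 0, 0, 0, 255]]
  ]
}}

```text
time_s: 8.92
tcp_pos: [0.507, -0.1131, 0.0495]
tcp_rot: [0.0, 0.996, -0.091, 0.0]
ft_force: [-0.7, 0.1, -2.2]
finger_gap: -0.0002
grasp_force: 0.6
```

Emit:
{"fn": "move_arm", "kwargs": {
  "deltas": [
    [[0.001, 0, 0, 0, 0, 0, 255], [0.002, 0, 0, 0, 0, 0, 255], [0.003, 0, 0, 0, 0, 0, 255], [0.003, 0, 0, 0, 0, 0, 255]]
  ]
}}

```text
time_s: 9.25
tcp_pos: [0.51, -0.1137, 0.0496]
tcp_rot: [0.0, 0.996, -0.091, 0.0]
ft_force: [-0.1, 0.4, -0.4]
finger_gap: -0.0
grasp_force: 0.6
```

Run:
```python
from h import *
s=cap('side');c=cap('top'); a=cv2.resize(s['img'][120:240,260:380],None,fx=4,fy=4,interpolation=cv2.INTER_CUBIC)
o=np.array([.5941,-.1275]);al=-.183
Rm=np.array([[np.cos(al),-np.sin(al)],[np.sin(al),np.cos(al)]])
b=cv2.resize(c['img'][200:320,355:430],None,fx=4,fy=4,interpolation=cv2.INTER_CUBIC)
for y in(.056,-.056):
    for z in (.01,.074):
        w=[*(o+Rm@[-.082,y]),z]
        cv2.drawMarker(a,tuple(int(x) for x in (proj(s,[w])[0]-[260,120])*4),(255,255,0),0,8)
        cv2.drawMarker(b,tuple(int(x) for x in (proj(c,[w])[0]-[355,200])*4),(255,255,0),0,8)
cv2.imwrite('pics/c5.png',np.hstack([a,b])[:,:,::-1])
```

```text
(no output)
```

View pics/c5.png

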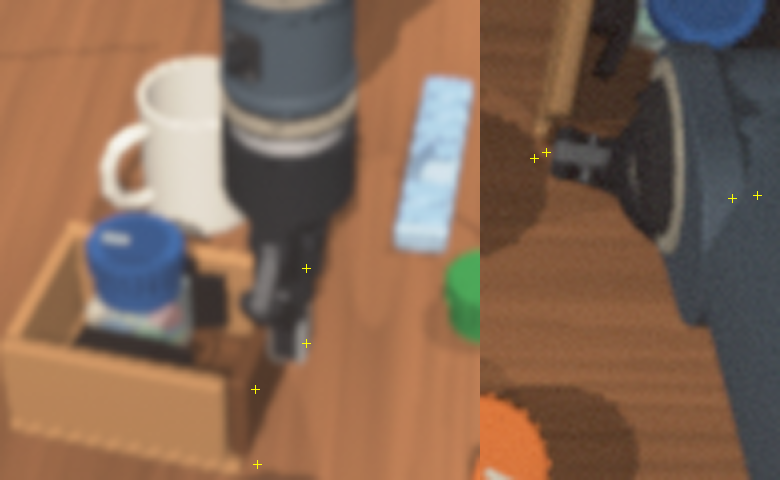

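The tray is nearly or fully home: the panel's edge at (245,450) is against the frame. I push on gently until the stop shows in the force.

Emit:
{"fn": "move_arm", "kwargs": {
  "deltas": [
    [[0.001, 0, 0, 0, 0, 0, 255], [0.002, 0, 0, 0, 0, 0, 255], [0.002, 0, 0, 0, 0, 0, 255]]
  ]
}}

```text
time_s: 9.6
tcp_pos: [0.5109, -0.1138, 0.0496]
tcp_rot: [0.0, 0.996, -0.092, -0.001]
ft_force: [-4.6, 1.2, 2.7]
finger_gap: 0.0
grasp_force: 2.3
```

Emit:
{"fn": "move_arm", "kwargs": {
  "deltas": [
    [[0.001, 0, 0, 0, 0, 0, 255], [0.002, 0, 0, 0, 0, 0, 255], [0.002, 0, 0, 0, 0, 0, 255]]
  ]
}}

```text
time_s: 9.85
tcp_pos: [0.5109, -0.1139, 0.0493]
tcp_rot: [0.0, 0.996, -0.091, -0.003]
ft_force: [-8.4, 1.4, 7.2]
finger_gap: -0.0001
grasp_force: 4.4
```

Emit:
{"fn": "move_arm", "kwargs": {
  "deltas": [
    [[0.002, 0, 0, 0, 0, 0, 255], [0.003, 0, 0, 0, 0, 0, 255], [0.003, 0, 0, 0, 0, 0, 255]]
  ]
}}

```text
time_s: 10.1
tcp_pos: [0.5108, -0.1139, 0.0488]
tcp_rot: [0.0, 0.996, -0.091, -0.006]
ft_force: [-14.7, 3.0, 11.8]
finger_gap: 0.0001
grasp_force: 7.4
```

It hits a solid stop at 14.7 N with no motion, so the tray is home. I back off, rise, open and look.

Emit:
{"fn": "move_arm", "kwargs": {
  "deltas": [
    [[-0.015, 0, 0, 0, 0, 0, 255], [-0.03, 0, 0, 0, 0, 0, 255], [-0.05, 0, -0.01, 0, 0, 0, 255], [-0.06, 0, -0.04, 0, 0, 0, 255], [-0.06, 0, -0.075, 0, 0, -0.1, 0], [-0.06, 0, -0.11, 0, 0, -0.2, 0], [-0.06, 0, -0.145, 0, 0, -0.3, 0], [-0.06, 0, -0.16, 0, 0, -0.4, 0], [-0.06, 0, -0.16, 0, 0, -0.5, 0], [-0.06, 0, -0.16, 0, 0, -0.6, 0], [-0.06, 0, -0.16, 0, 0, -0.6, 0]]
  ]
}}

```text
time_s: 11.02
tcp_pos: [0.4589, -0.1043, 0.2106]
tcp_rot: [0.001, 0.978, 0.208, 0.002]
ft_force: [-0.3, 0.6, -0.4]
finger_gap: 0.0834
grasp_force: 0.0
```

```bash
cat >> h.py <<'E'
from scipy.optimize import least_squares
def blue(c,box):
    l,t,r,b=box; hsv=cv2.cvtColor(c['img'][t:b,l:r],cv2.COLOR_RGB2HSV)
    m=cv2.inRange(hsv,(100,120,50),(125,255,255)); n,lab,st,ce=cv2.connectedComponentsWithStats(m)
    i=1+np.argmax(st[1:,4]); pts=np.argwhere(lab==i)[:,::-1]+[l,t]
    return cv2.minEnclosingCircle(pts.astype(np.float32)),st[i]
E
python3 - <<'E'
from h import *
np.set_printoptions(precision=4,suppress=True)
s=cap('side');c=cap('top')
for q in('cap','tray'): print(q,[(round(d['score'],2),np.round(d['box'])) for d in manip.find_in('top',q)],[(round(d['score'],2),np.round(d['box'])) for d in manip.find_in('side',q)])
q=blue(c,(390,175,430,245)); print(q,onplane(c,q[0][0],.119))
b=cv2.resize(c['img'][150:280,350:460],None,fx=4.4,fy=4.4,interpolation=cv2.INTER_CUBIC)
a=cv2.resize(s['img'][160:250,250:330],None,fx=3.8,fy=3.8,interpolation=cv2.INTER_CUBIC); a=cv2.copyMakeBorder(a,0,b.shape[0]-a.shape[0],0,0,cv2.BORDER_CONSTANT)
o=np.array([.5941,-.1275]);al=-.183
Rm=np.array([[np.cos(al),-np.sin(al)],[np.sin(al),np.cos(al)]])
for y in(.056,-.056):
        w=[*(o+Rm@[-.082,y]),.074]; cv2.drawMarker(b,tuple(int(x) for x in (proj(c,[w])[0]-[350,150])*4.4),(255,255,0),0,8)
cv2.imwrite('pics/c6.png',np.hstack([b,a])[:,:,::-1]);print(manip.get_state()['q'])
E
```

```text
cap [(0.86, array([397., 180., 425., 209.])), (0.77, array([308., 226., 346., 264.])), (0.59, array([370., 163., 442., 245.])), (0.58, array([336., 300., 368., 336.]))] [(0.74, array([368., 185., 395., 208.])), (0.69, array([380., 229., 415., 264.])), (0.56, array([280., 174., 305., 199.]))]
tray [(0.59, array([372., 181., 420., 243.])), (0.3, array([175., 189., 206., 234.]))] [(0.64, array([307., 186., 336., 236.]))]
(((411.4310302734375, 197.5), 14.646077156066895), array([  7,   8,  30,  29, 607], dtype=int32)) [ 0.6043 -0.1311  0.119 ]
[ 0.5195  0.1821 -0.4333  2.0068  0.0922  0.9711 -1.1146]
```

View pics/c6.png

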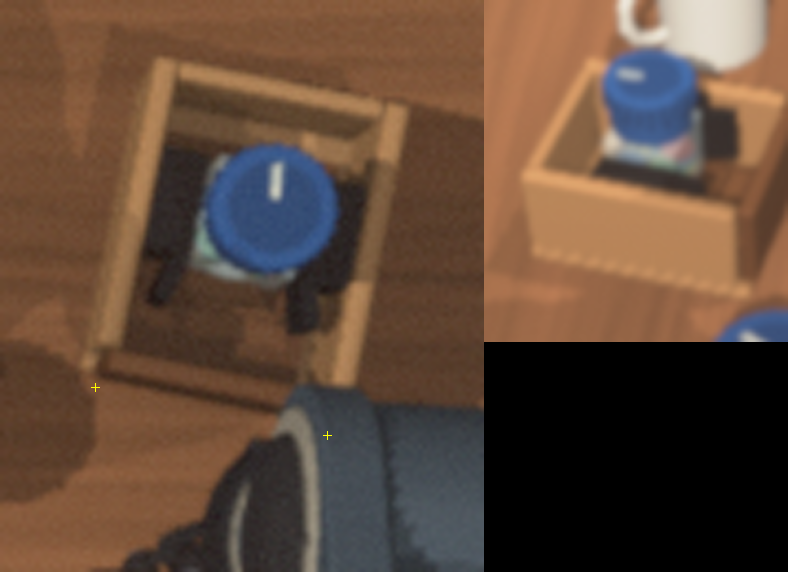

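The tray's panel lies between the side walls, about (100,372) to (285,408), so it is home. The cap on the jar is at crop (275,208), which is world (0.604, -0.131). First I centre it along the slot with a gentle grip across x.

Emit:
{"fn": "move_arm", "kwargs": {
  "deltas": [
    [[0.02, 0.014, 0, 0, 0, -0.11, 0], [0.05, 0.034, 0, 0, 0, -0.22, 0], [0.08, 0.055, 0, 0, 0, -0.33, 0], [0.105, 0.072, 0, 0, 0, -0.44, 0], [0.122, 0.084, 0, 0, 0, -0.55, 0], [0.122, 0.084, 0, 0, 0, -0.66, 0], [0.122, 0.084, 0, 0, 0, -0.77, 0], [0.122, 0.084, 0, 0, 0, -0.88, 0], [0.122, 0.084, 0, 0, 0, -0.97, 0], [0.122, 0.084, 0.02, 0, 0, -0.97, 0], [0.122, 0.084, 0.04, 0, 0, -0.97, 0], [0.122, 0.084, 0.06, 0, 0, -0.97, 0], [0.122, 0.084, 0.078, 0, 0, -0.97, 0], [0.122, 0.084, 0.092, 0, 0, -0.97, 0], [0.122, 0.084, 0.102, 0, 0, -0.97, 0], [0.122, 0.084, 0.11, 0, 0, -0.97, 0], [0.122, 0.084, 0.11, 0, 0, -0.97, 0]]
  ]
}}

```text
time_s: 12.73
tcp_pos: [0.6022, -0.1313, 0.0978]
tcp_rot: [-0.001, 0.769, 0.639, -0.001]
ft_force: [-0.6, -0.1, -0.5]
finger_gap: 0.0849
grasp_force: 0.0
```

Emit:
{"fn": "move_arm", "kwargs": {
  "deltas": [
    [[0, 0, 0, 0, 0, 0, 40], [0, 0, 0, 0, 0, 0, 60], [0, 0, 0, 0, 0, 0, 80], [0, 0, 0, 0, 0, 0, 100], [0, 0, 0, 0, 0, 0, 110], [0, 0, 0, 0, 0, 0, 120], [0, 0, 0, 0, 0, 0, 120], [0, 0, 0, 0, 0, 0, 120]]
  ],
  "newtons": 20
}}

```text
time_s: 13.4
tcp_pos: [0.6044, -0.1314, 0.1008]
tcp_rot: [0.001, 0.769, 0.639, 0.001]
ft_force: [2.1, -0.2, 6.6]
finger_gap: 0.0573
grasp_force: 21.5
```

Emit:
{"fn": "move_arm", "kwargs": {
  "deltas": [
    [[0, 0, 0, 0, 0, 0, 40], [0, 0, 0, 0, 0, 0, 0], [0, 0, 0, 0, 0, 0, 0], [0, 0, 0, 0, 0, 0.12, 0], [0, 0, 0, 0, 0, 0.24, 0], [0, 0, 0, 0, 0, 0.36, 0], [0, 0, 0, 0, 0, 0.48, 0], [0, 0, 0, 0, 0, 0.6, 0], [0, 0, 0, 0, 0, 0.72, 0], [0, 0, 0, 0, 0, 0.84, 0], [0, 0, 0, 0, 0, 0.96, 0], [0, 0, 0, 0, 0, 1.08, 0], [0, 0, 0, 0, 0, 1.2, 0], [0, 0, 0, 0, 0, 1.32, 0], [0, 0, 0, 0, 0, 1.44, 0], [0, 0, 0, 0, 0, 1.56, 0], [0, 0, 0, 0, 0, 1.57, 0]]
  ]
}}

```text
time_s: 14.82
tcp_pos: [0.6025, -0.1311, 0.099]
tcp_rot: [0.0, 0.996, -0.093, -0.001]
ft_force: [-0.3, 0.4, -0.8]
finger_gap: 0.0852
grasp_force: 0.0
```

Emit:
{"fn": "move_arm", "kwargs": {
  "deltas": [
    [[0, 0, 0, 0, 0, 0, 40], [0, 0, 0, 0, 0, 0, 60], [0, 0, 0, 0, 0, 0, 80], [0, 0, 0, 0, 0, 0, 100], [0, 0, 0, 0, 0, 0, 110], [0, 0, 0, 0, 0, 0, 130], [0, 0, 0, 0, 0, 0, 150], [0, 0, 0, 0, 0, 0, 150], [0, 0, 0, 0, 0, 0, 150]]
  ],
  "newtons": 90
}}

```text
time_s: 15.57
tcp_pos: [0.6033, -0.1316, 0.1001]
tcp_rot: [0.0, 0.996, -0.091, 0.0]
ft_force: [-1.9, -0.2, 5.5]
finger_gap: 0.0547
grasp_force: 94.1
```

Run:
```python
from h import *
np.set_printoptions(precision=3,suppress=True)
st=manip.get_state()
for k in('q','tcp_pos','ft_force','ft_torque','finger_gap','grasp_force'):print(k,st[k])
```

```text
q [ 0.258  0.514 -0.152  1.791  0.1    0.843 -1.694]
tcp_pos [ 0.603 -0.132  0.1  ]
ft_force [-1.916 -0.226  5.493]
ft_torque [0.032 0.245 0.007]
finger_gap 0.05473890451474863
grasp_force 94.1005289554596
```

Emit:
{"fn": "move_arm", "kwargs": {
  "deltas": [
    [[0, 0, -0.0002, 0, 0, -0.06, 150], [0, 0, -0.0004, 0, 0, -0.12, 150], [0, 0, -0.0006, 0, 0, -0.18, 150], [0, 0, -0.0009, 0, 0, -0.24, 150], [0, 0, -0.0011, 0, 0, -0.3, 150], [0, 0, -0.0013, 0, 0, -0.36, 150], [0, 0, -0.0015, 0, 0, -0.42, 150], [0, 0, -0.0017, 0, 0, -0.48, 150], [0, 0, -0.0019, 0, 0, -0.54, 150], [0, 0, -0.0022, 0, 0, -0.6, 150]]
  ]
}}

```text
time_s: 16.4
tcp_pos: [0.6031, -0.1329, 0.1019]
tcp_rot: [0.001, 0.978, 0.207, 0.0]
ft_force: [-0.5, -2.0, 2.2]
finger_gap: 0.0555
grasp_force: 94.4
```

Run:
```python
from h import *
np.set_printoptions(precision=3,suppress=True)
st=manip.get_state()
for k in('q','tcp_pos','ft_force','ft_torque','finger_gap','grasp_force'):print(k,st[k])
s=cap('side','s7');c=cap('top','t7')
```

```text
q [ 0.367  0.526 -0.299  1.782  0.198  0.862 -1.176]
tcp_pos [ 0.603 -0.133  0.102]
ft_force [-0.546 -1.998  2.194]
ft_torque [-0.427  0.159 -0.397]
finger_gap 0.055470403074383355
grasp_force 94.42309141159058
```

Emit:
{"fn": "move_arm", "kwargs": {
  "deltas": [
    [[0, 0, -0.0002, 0, 0, -0.06, 150], [0, 0, -0.0004, 0, 0, -0.12, 150], [0, 0, -0.0006, 0, 0, -0.18, 150], [0, 0, -0.0009, 0, 0, -0.24, 150], [0, 0, -0.0011, 0, 0, -0.3, 150], [0, 0, -0.0013, 0, 0, -0.36, 150], [0, 0, -0.0015, 0, 0, -0.42, 150], [0, 0, -0.0017, 0, 0, -0.48, 150], [0, 0, -0.0019, 0, 0, -0.54, 150], [0, 0, -0.0022, 0, 0, -0.6, 150]]
  ]
}}

```text
time_s: 17.33
tcp_pos: [0.603, -0.1322, 0.1032]
tcp_rot: [0.0, 0.873, 0.487, -0.0]
ft_force: [1.0, -3.0, -1.1]
finger_gap: 0.0549
grasp_force: 94.7
```

Run:
```python
from h import *
np.set_printoptions(precision=3,suppress=True)
st=manip.get_state()
for k in('q','tcp_pos','ft_force','ft_torque','finger_gap','grasp_force'):print(k,st[k])
s=cap('side','s8');c=cap('top','t8')
```

```text
q [ 0.472  0.547 -0.445  1.775  0.295  0.885 -0.658]
tcp_pos [ 0.603 -0.132  0.103]
ft_force [ 1.034 -2.982 -1.067]
ft_torque [-0.493 -0.178 -0.018]
finger_gap 0.05494509987449479
grasp_force 94.74335789680481
```

The torque has dropped as expected, so the cap is turning. I continue to 2.2 rad.

Emit:
{"fn": "move_arm", "kwargs": {
  "deltas": [
    [[0, 0, -0.0002, 0, 0, -0.06, 150], [0, 0, -0.0004, 0, 0, -0.12, 150], [0, 0, -0.0006, 0, 0, -0.18, 150], [0, 0, -0.0009, 0, 0, -0.24, 150], [0, 0, -0.0011, 0, 0, -0.3, 150], [0, 0, -0.0013, 0, 0, -0.36, 150], [0, 0, -0.0015, 0, 0, -0.42, 150], [0, 0, -0.0017, 0, 0, -0.48, 150], [0, 0, -0.0019, 0, 0, -0.54, 150], [0, 0, -0.0022, 0, 0, -0.6, 150], [0, 0, -0.0024, 0, 0, -0.66, 150], [0, 0, -0.0026, 0, 0, -0.72, 150], [0, 0, -0.0028, 0, 0, -0.78, 150], [0, 0, -0.003, 0, 0, -0.84, 150], [0, 0, -0.0032, 0, 0, -0.9, 150], [0, 0, -0.0035, 0, 0, -0.96, 150], [0, 0, -0.0036, 0, 0, -1.0, 150], [0, 0, -0.0036, 0, 0, -1.0, 150]]
  ]
}}

```text
time_s: 18.93
tcp_pos: [0.6034, -0.1314, 0.1073]
tcp_rot: [0.0, 0.534, 0.846, 0.0]
ft_force: [0.5, -1.2, 0.0]
finger_gap: 0.055
grasp_force: 94.8
```

Run:
```python
from h import *
np.set_printoptions(precision=3,suppress=True)
st=manip.get_state()
for k in('q','tcp_pos','ft_force','ft_torque','finger_gap','grasp_force'):print(k,st[k])
s=cap('side','s9');c=cap('top','t9')
```

```text
q [ 0.636  0.601 -0.689  1.762  0.459  0.945  0.203]
tcp_pos [ 0.603 -0.131  0.107]
ft_force [ 0.486 -1.168  0.04 ]
ft_torque [-0.318 -0.292 -0.052]
finger_gap 0.055007610133144806
grasp_force 94.7568154335022
```

Emit:
{"fn": "move_arm", "kwargs": {
  "deltas": [
    [[0, 0, -0.001, 0, 0, 0, 150], [0, 0, -0.002, 0, 0, 0, 150], [0, 0, -0.003, 0, 0, 0, 150], [0, 0, -0.003, 0, 0, 0, 150], [0, 0, -0.003, 0, 0, 0, 150]]
  ]
}}

```text
time_s: 19.45
tcp_pos: [0.6032, -0.1312, 0.1107]
tcp_rot: [0.0, 0.533, 0.846, 0.0]
ft_force: [1.0, -0.4, -0.9]
finger_gap: 0.0549
grasp_force: 95.0
```

Only about 0.9 N hangs on the gripper, so the cap is free. I lift straight up 30 mm.

Emit:
{"fn": "move_arm", "kwargs": {
  "deltas": [
    [[0, 0, -0.002, 0, 0, 0, 150], [0, 0, -0.004, 0, 0, 0, 150], [0, 0, -0.006, 0, 0, 0, 150], [0, 0, -0.008, 0, 0, 0, 150], [0, 0, -0.011, 0, 0, 0, 150], [0, 0, -0.014, 0, 0, 0, 150], [0, 0, -0.017, 0, 0, 0, 150], [0, 0, -0.02, 0, 0, 0, 150], [0, 0, -0.023, 0, 0, 0, 150], [0, 0, -0.026, 0, 0, 0, 150], [0, 0, -0.028, 0, 0, 0, 150], [0, 0, -0.03, 0, 0, 0, 150], [0, 0, -0.03, 0, 0, 0, 150], [0, 0, -0.03, 0, 0, 0, 150], [0, 0, -0.03, 0, 0, 0, 150], [0, 0, -0.03, 0, 0, 0, 150]]
  ]
}}

```text
time_s: 20.78
tcp_pos: [0.603, -0.1313, 0.1403]
tcp_rot: [-0.0, 0.533, 0.846, -0.0]
ft_force: [-0.2, -0.4, -1.0]
finger_gap: 0.0547
grasp_force: 94.9
```

Run:
```python
from h import *
np.set_printoptions(precision=3,suppress=True)
st=manip.get_state()
for k in('tcp_pos','ft_force','ft_torque','joint_velocities'):print(k,st[k])
s=cap('side');c=cap('top')
a=cv2.resize(s['img'][120:250,240:340],None,fx=4,fy=4,interpolation=cv2.INTER_CUBIC)
b=cv2.resize(c['img'][150:280,360:450],None,fx=4,fy=4,interpolation=cv2.INTER_CUBIC)
for z in(.018,.104,.124,.160):
    u=(proj(s,[[.6035,-.1315,z]])[0]-[240,120])*4; cv2.drawMarker(a,tuple(int(x) for x in u),(255,255,0),0,8)
cv2.imwrite('pics/c10.png',np.hstack([a,b])[:,:,::-1])
```

```text
tcp_pos [ 0.603 -0.131  0.14 ]
ft_force [-0.238 -0.391 -0.971]
ft_torque [ 0.046 -0.018 -0.05 ]
joint_velocities [-0.002  0.001  0.001  0.     0.001 -0.    -0.001]
```

View pics/c10.png

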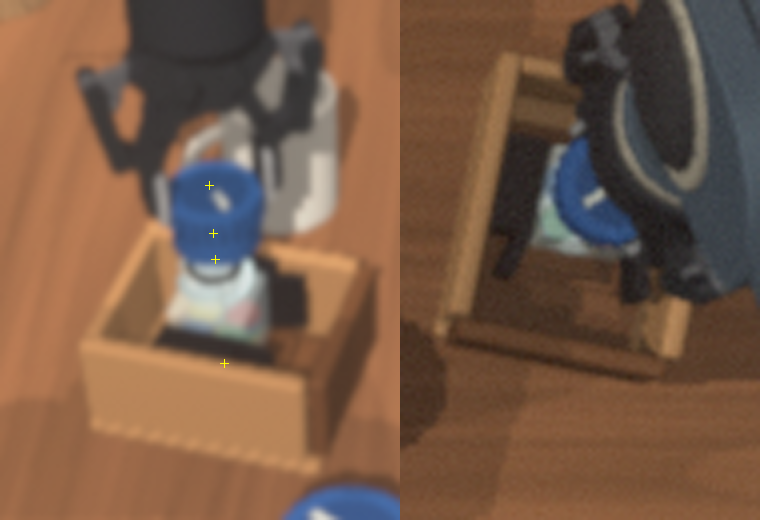

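The cap is held level in the gripper at (215,215). The jar's seal ring shows free below it at (213,268), the jar sits upright between the cheeks, and the tray panel at (560,345) is home. Handing in.

```bash
python3 -c "
from workcell import manip
print(manip.finish_job())"
```

```text
the job is handed in; nothing more can be done
None
```

I pushed the tray home against its stop, unscrewed the cap about 2.2 rad, and handed the job in at about 21 s with the cap held level and still about 2 cm over the open jar. My first push went over the tray panel and nudged the jar, which stayed upright; no verdict was returned.

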